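Try out the newly fitted lid stay of a tool chest

TASK

The folding stay on this little tool chest has just been fitted: try it out. Raise the lid all the way until the stay locks straight, let go of everything for two seconds so that the stay alone holds the lid up, then break the stay's knee and lower the lid gently, without letting it slam, until it is fully shut; leave the other things on the table where they are.

Things in the scene. Friction and masses are not known exactly. Their poses are not given: they have to be found in the camera images.
- chest: plain plywood tool chest, immovable, 170 mm deep (its x) x 220 wide (its y) x 130 high without lid. Origin: centre of the underside, on the table. x points from the front (tab side) to the hinge side, y left, z up; 'forward' below means its -x. Lid 170 x 220 x 12 mm, 0.4 kg. On the right side (-y) a folding steel stay: two flat 80 mm links joined at a knee. Lid and stay move together
- lid_hinge (a point): middle of the lid's hinge axis (along the chest's y), at the far top edge of the chest: 85 mm behind the chest's origin, 130 mm up
- tab_grip (a point): grip point in the wooden pull tab at the middle of the lid's front edge: a plate 14 mm thick (along chest y), 24 mm high, 62 mm out from the edge; the point is 40 mm out. Pinch it from above, fingers closing along chest y; the pads pivot on it as the lid turns. 210 mm from lid_hinge; 136 mm above the table when shut (6 mm above the hinge axis), about 330 mm when fully up
- knee_grip (a point): middle of the round wooden bar (17 mm diameter, 84 mm long, along chest y) sticking out from the stay's knee, spinning freely; the point is 70 mm out from the chest's right side. Pinch it from above, fingers closing along chest x; room beside the lid throughout. It moves on an arc of 80 mm radius about stay_pivot. To break the knee pull it forward (about 2 N); leading it down lowers the lid
- stay_pivot (a point): on the axis (along chest y) about which the lower link and its bar turn, taken level with knee_grip: 180 mm right of the chest's middle, 5 mm forward, 95 mm above the table. Bar angle above forward-horizontal, rad, seen from here: -0.31 lid shut, 1.92 links in line, 2.00 locked. Lid angles 1.10, 0.86, 0.61, 0.37, 0.12, 0 go with bar angles 1.51, 1.08, 0.71, 0.34, -0.07, -0.31
- lid (a joint): lid angle in rad: 0 shut, 1.22 (70 deg) fully up. The hinge does not hold it: with the stay unlocked and nobody holding the lid or the bar, it falls shut and slams
- stay_knee (a joint): how far the stay's knee has unfolded, rad: 0 lid shut, 2.49 links in line, 2.65 locked against its stop just past straight. A weak spring pulls it towards the stop: with the lid at 1.17 or higher it snaps into the lock by itself, and then stays; let go lower, it does not lock. Locked, the lid cannot be pushed down
- mallet: blue plastic mallet lying on the table, 245 mm long, head 58 mm diameter; bystander. Origin under its handle's middle
- stud_finder: clear acrylic stud finder, 150 x 70 x 38 mm; bystander. Origin at the centre of its underside
- pin_tray: grey tray, 120 x 80 x 25 mm, with four nickel shelf pins; bystander. Origin at the centre of its underside
- mug: white mug, 95 mm high, with wooden dowels standing in it, 150 mm high in all; bystander. Origin at the centre of its foot
- screwdriver: chrome ratchet screwdriver lying on the table, 220 mm long, 32 mm thick; bystander. Origin under its middle
- offcut: plywood offcut, 150 x 70 x 18 mm; bystander. Origin at the centre of its underside

How it is judged:
By the outcome, as a careful person would: the job done as asked, in the order asked, and still so for the second after the job is handed in, with the robot touching nothing.
It also fails if it takes over 64 s, if anything falls off the work surface, if the arm or the gripper's body presses on something with over 40 N, if the wrist force passes 120 N, or if a joint passes its speed limit or range.

ROBOT

A 7-joint arm with a two-finger parallel gripper is mounted at the origin on the work surface. World frame = base frame: x ahead of the robot, y to its left, z up, the work surface at z = 0. Lengths are in m, angles in rad, forces in N, time in s.
With the tool pointing down it reaches from about 0.4 to 0.85 m from the base axis. Payload 10.4 kg.
Tool frame: the origin (TCP) lies on the centre line of the jaws, within the pads' length; the fingertips stand 22 mm ahead of it and the grasp point (between the pads) lies 3 mm ahead of it; z points along the fingers, y is the line along which they close (so a half turn about z gives the same grasp; the last joint's range is limited). The gripper opens to 87 mm and grips with 3 to 60 N. Pads are 19 mm wide; open, the fingers measure 117 mm over their backs; the gripper's body (75 mm by 190 mm) begins 51 mm behind the grasp point.
Start: joints at [-1.265, 0.332, -0.065, 1.46, 0.022, 1.35, -0.088], TCP at [0.202, 0.592, 0.245] pointing down, gripper open.
Joint ranges: [-2.6, 2.6], [-0.5, 2.12], [-1.47, 1.34], [0.16, 2.42], [-1.27, 4.41], [0.06, 2.06], [-2.6, 2.6]. Speed limits (rad/s): [2.22, 2.22, 2.79, 2.79, 3.14, 3.14, 3.14].

INTERFACE

Orientations are given as a unit quaternion [x, y, z, w].
In Python, from bench import r gives the robot as it stands.
- The arm moves only by the tool jog_arm, called after "Request:" by a JSON object that holds its "api" and its "payload". Schema: {"type":"object","properties":{"ticks":{"type":"array","items":{"type":"object","properties":{"dx":{"type":"number"},"dy":{"type":"number"},"dz":{"type":"number"},"turn":{"type":"number"},"finger_gap":{"type":"number"}},"additionalProperties":false,"required":["finger_gap"]},"minItems":1,"maxItems":12},"grip_n":{"type":"number"},"only":{"type":"string"},"quiet":{"type":"boolean"},"lines":{"type":"string"}},"required":["ticks"],"additionalProperties":false}. ticks is a list of rows, 1 to 12 of them, each an object with the fields dx, dy, dz (the shift in m), turn (a turn about the tool's z in rad), finger_gap (the finger opening in m); a field left out counts as zero (the opening has to be given); each row is the pose to reach, as a shift and turn from the pose commanded when the call began, along the tool's axes at that moment; what a row does not reach only later rows make up. A row lasts 1/10 s, in which the tool goes at most 0.05 m and 0.15 rad, less where a joint would pass 70% of its speed; a pose out of reach is approached as far as the arm can. The fingers move at their own pace and stop on an object; grip_n is the grip in N (left out, the last holds). Time passes only in rows, so rows that do not move let the fingers close. The tool returns the time, the measured TCP pose, the force, the opening and the grip force at its end. only (a regular expression) keeps the lines of the reply that match it, lines (a string "A,B") keeps lines A to B, and quiet returns only ok. Input that does not fit is refused with a message, and nothing moves.
- r.read_state(): the state, without advancing time (a new reading comes with each control period).
- r.camera(name): name is "scene" or "top"; returns a dict with "img" (384x512x3 uint8, red, green, blue), "fx", "fy", "cx", "cy" (pixels), "pose" (4x4, takes a point from camera to world coordinates). Camera axes: x right, y down, z forward; pixel columns grow to the right and rows downward; lengths in m; the calibration is good to about 2 mm. A picture is of the moment at which its call begins. There is no depth.
- r.close_job(): hands the job in; it is judged then, once.
The state is a dict: "time": time; "joint_positions": joint angles; "joint_vel": joint speeds; "joint_torque": joint torques, N m; "ee_pos": TCP position; "eef_rot": TCP orientation; "ft_force": force on the tool from outside, world axes, zero at the start; "torque": the same for the moment, N m; "width": finger opening in m; "grip_force": force on a finger pad.
Only numpy, scipy, OpenCV 4.12 (cv2) and the standard library are available. Lean on these libraries where they do the work, as an engineer would, in place of code of your own. Each camera call takes 0.05 s, during which the arm holds its last target. There are 200 camera calls.

## Working session

There is one attempt and no reset: what is moved stays moved. The work goes in short steps, Python scripts to look and compute and a tool call to move; the robot and the scene stay as the last step left them, time stands still between calls to the robot, and variables do not carry over. Pictures are saved under pics/ and viewed, at most 10 in all, crops included, and the job is handed in when it is done.

```bash
ls; mkdir -p pics; python3 - <<'E'
from bench import r
import cv2,json,numpy as np
s=r.read_state();print(s['time'],s['ee_pos'],s['eef_rot'],s['width'])
cal={}
for n in("scene","top"):
    c=r.camera(n);cv2.imwrite(f"pics/{n}0.png",c['img'][:,:,::-1]);print(n,c['fx'],c['cx'],c['cy'],np.round(c['pose'],3).tolist())
a=np.hstack([cv2.imread(f"pics/{n}0.png") for n in("scene","top")])
for n in("scene","top"):
    cv2.imwrite(f"pics/{n}0b.png",cv2.resize(cv2.imread(f"pics/{n}0.png"),(800,600)))
E
```

```text
bench.py
pics
0.0 [0.20169579 0.59117517 0.24373096] [ 1.63640736e-01  9.86519734e-01 -7.18265466e-04 -8.76116517e-05] 0.08693648082792489
scene 404.51713197553386 250.56900059126295 190.12154552002409 [[-0.675, 0.407, -0.615, 1.273], [0.737, 0.397, -0.547, 0.692], [0.022, -0.823, -0.568, 0.814], [0.0, 0.0, 0.0, 1.0]]
top 356.4988660347624 253.9410691979089 188.62609835918417 [[0.007, -0.999, 0.044, 0.47], [-1.0, -0.007, -0.002, 0.01], [0.002, -0.044, -0.999, 1.132], [0.0, 0.0, 0.0, 1.0]]
```

View pics/scene0b.png

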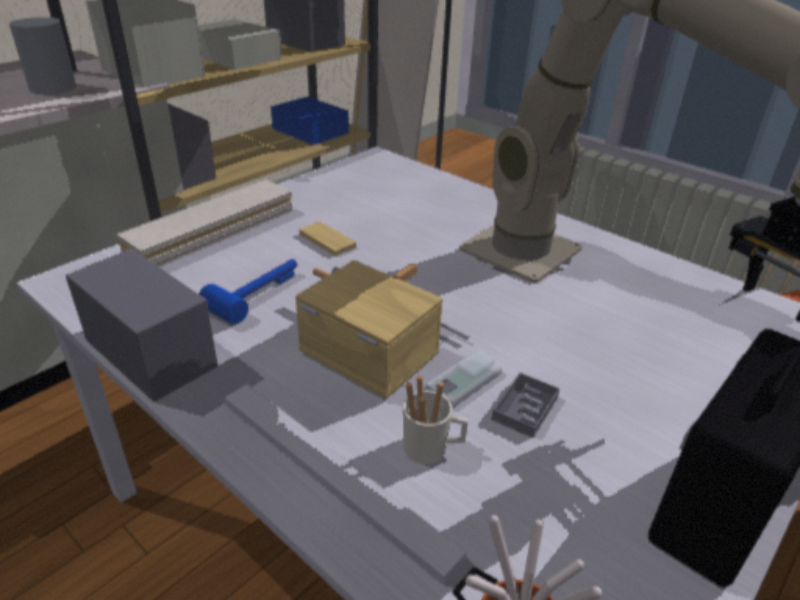

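View pics/top0b.png

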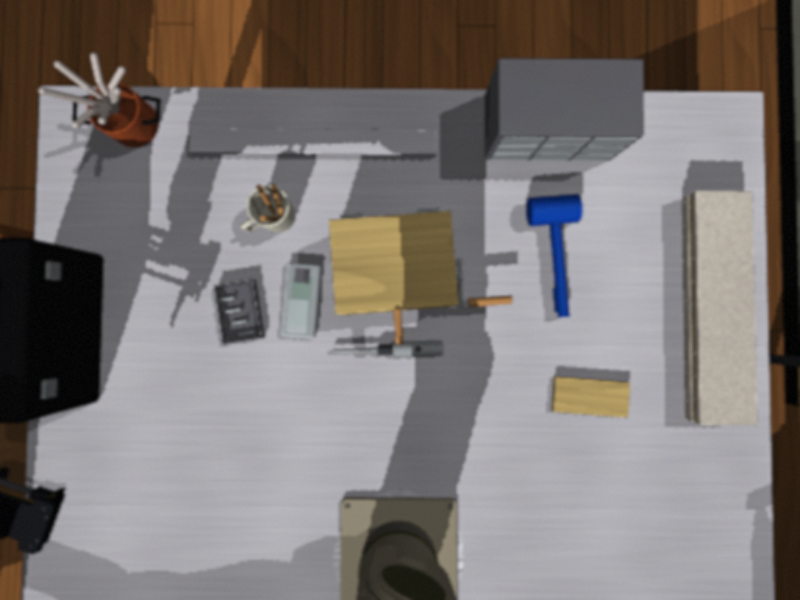

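The scene view shows the chest at the middle, tab at about (405,272) and the bar end at about (320,272). The top view shows the lid with corners about (330,219), (451,211), (458,305), (337,313), tab at (398,325) pointing to the robot, screwdriver just beyond the tab tip, and bar at (490,301) (800x600 pixels).

```bash
cat > h.py <<'E'
import cv2,numpy as np
from bench import r
def ray(c,u,v):
    d=np.array([(u-c['cx'])/c['fx'],(v-c['cy'])/c['fy'],1.]);P=c['pose'];return P[:3,3],P[:3,:3]@d
def plane(c,u,v,z):
    o,d=ray(c,u,v);return o+d*(z-o[2])/d[2]
def two(c1,p1,c2,p2):
    o1,d1=ray(c1,*p1);o2,d2=ray(c2,*p2)
    t=np.linalg.lstsq(np.c_[d1,-d2],o2-o1,rcond=None)[0]
    a,b=o1+t[0]*d1,o2+t[1]*d2;return (a+b)/2,np.linalg.norm(a-b)
def blobs(c,lo,hi,amin=15):
    m=cv2.inRange(cv2.cvtColor(c['img'],cv2.COLOR_RGB2HSV),lo,hi)
    n,l,s,ce=cv2.connectedComponentsWithStats(m);return [(l==i,s[i],ce[i]) for i in range(1,n) if s[i][4]>=amin]
E
python3 - <<'E'
from h import *
C={}
for n in("scene","top"):
    c=C[n]=r.camera(n)
    hsv=cv2.cvtColor(c['img'],cv2.COLOR_RGB2HSV)
    for u,v in ([(314,193),(300,194),(255,208),(317,206),(321,190)] if n=="top" else [(206,175),(260,173),(250,195),(228,180)]): print(n,u,v,hsv[v,u])
    for m,s,ce in blobs(c,(5,110,60),(16,255,255)):
        if 150<ce[0]<400 and 100<ce[1]<300: print(n,'orange',s,np.round(ce,1))
t=cv2.resize(C['top']['img'][120:240,190:350,::-1],(800,600),interpolation=cv2.INTER_NEAREST)
s=cv2.resize(C['scene']['img'][150:270,180:340,::-1],(800,600),interpolation=cv2.INTER_NEAREST)
cv2.imwrite('pics/t1.png',t);cv2.imwrite('pics/s1.png',s)
E
```

```text
scene 206 175 [ 13 112 114]
scene 260 173 [ 14 116 147]
scene 250 195 [ 20 100 156]
scene 228 180 [ 19  96 106]
scene orange [254 170  12   8  40] [259.2 173.4]
top 314 193 [ 15 141 181]
top 300 194 [ 13 116  79]
top 255 208 [ 15 147 158]
top 317 206 [124  10 185]
top 321 190 [ 14 115 115]
top orange [174 119   7  19  50] [177.3 128.4]
top orange [166 120   9  16  41] [170.  127.4]
top orange [167 138   7   3  16] [169.4 139.2]
top orange [300 190  27   6 110] [312.6 192.5]
top orange [252 197   5  23  77] [254.4 208.4]
```

View pics/t1.png

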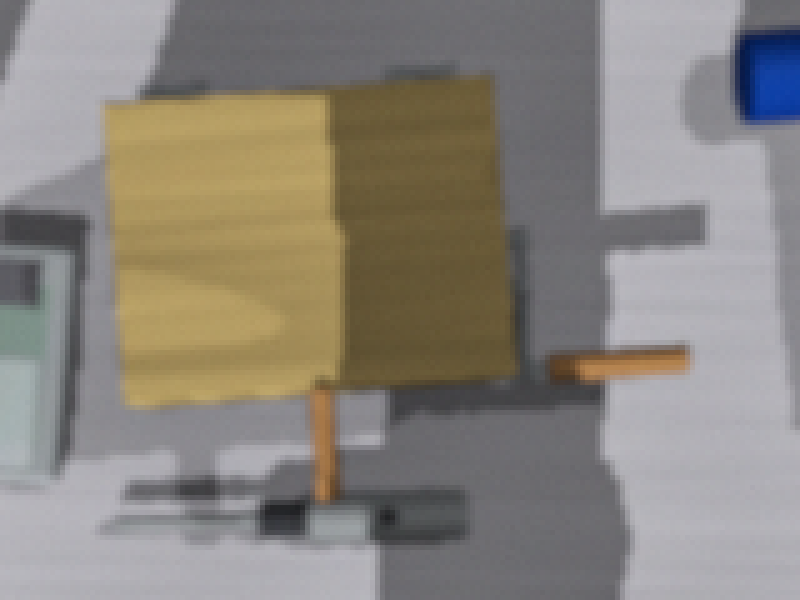

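View pics/s1.png

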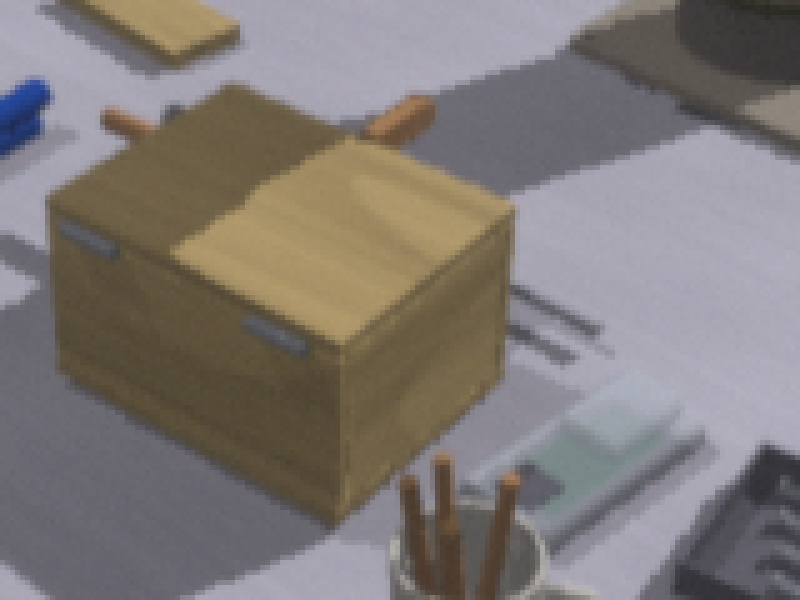

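The top crop shows lid corners at (104,101), (494,75), (517,376), (126,408), tab tip at (326,500), bar from (550,368) to (688,358). The scene crop shows the same corners at (345,345), (48,205), (235,83), (515,206), tab tip top at (420,97), bar tip at about (105,118).

```bash
cat >> h.py <<'E'
def T(x,y):return 190+x/5-.5,120+y/5-.5
def S(x,y):return 180+x/5-.5,150+y/5-.5
E
python3 - <<'E'
from h import *
t=r.camera('top');s=r.camera('scene')
P=[]
for n,a,b in[('BL',(104,101),(345,345)),('BR',(494,75),(48,205)),('FR',(517,376),(235,83)),('FL',(126,408),(515,206)),('tabtip',(326,499),(425,96)),('bartip',(688,358),(104,118))]:
    p,e=two(t,T(*a),s,S(*b));print(n,p.round(4),round(e,4));P.append(p)
P=np.array(P);q=np.array([plane(t,*T(*a),0.142) for a in[(104,101),(494,75),(517,376),(126,408)]])
for Q in(P[:4],q):
    xa=(Q[0]+Q[1]-Q[2]-Q[3])/2;ya=(Q[0]+Q[3]-Q[1]-Q[2])/2
    print('c',Q.mean(0).round(4),'len',np.linalg.norm(xa).round(3),np.linalg.norm(ya).round(3),'yaw',np.arctan2(xa[1],xa[0]).round(4),np.arctan2(-ya[0],ya[1]).round(4))
    yaw=(np.arctan2(xa[1],xa[0])*170+np.arctan2(-ya[0],ya[1])*220)/390
    c=Q.mean(0);R=np.array([[np.cos(yaw),-np.sin(yaw)],[np.sin(yaw),np.cos(yaw)]])
    for n,l in dict(hinge=(.085,0),tabgrip=(-.125,0),tabtip=(-.147,0),pivot=(-.005,-.18),knee_shut=(-.005-.08*np.cos(.31),-.18)).items():print(n,(c[:2]+R@l).round(4))
print('screwdriver top',[plane(t,*T(*a),.016).round(3) for a in[(105,527),(466,515)]])
E
```

```text
BL [0.6491 0.1315 0.1438] 0.0017
BR [ 0.6672 -0.0875  0.1371] 0.0004
FR [ 0.4984 -0.1011  0.1416] 0.0018
FL [0.4799 0.115  0.1415] 0.0044
tabtip [0.4309 0.0032 0.1473] 0.0055
bartip [ 0.5131 -0.212   0.0724] 0.0054
c [0.5737 0.0145 0.141 ] len 0.17 0.218 yaw 0.0888 0.084
hinge [0.6583 0.0218]
tabgrip [0.4491 0.0037]
tabtip [0.4272 0.0018]
pivot [ 0.5842 -0.1653]
knee_shut [ 0.5082 -0.1718]
c [0.5732 0.015  0.142 ] len 0.171 0.218 yaw 0.0811 0.0818
hinge [0.6579 0.0219]
tabgrip [0.4486 0.0049]
tabtip [0.4267 0.0031]
pivot [ 0.5828 -0.1648]
knee_shut [ 0.5069 -0.171 ]
screwdriver top [array([0.405, 0.142, 0.016]), array([ 0.414, -0.083,  0.016])]
```

```bash
cat >> h.py <<'E'
from scipy.spatial.transform import Rotation as Ro
YAW=.082;Cx=np.array([.5735,.0148,0]);RC=Ro.from_euler('z',YAW)
def ch(x,y,z): return Cx+RC.apply([x,y,z])
OFF=np.array([0,0,.003]) # grasp point -> TCP
def tab(th,z=0): a=th+.0286;return ch(.085-.2101*np.cos(a),0,.13+.2101*np.sin(a)+z)+OFF
def bar(b,z=0): return ch(-.005-.08*np.cos(b),-.18,.095+.08*np.sin(b)+z)+OFF
def to(p,yang=None):
    s=r.read_state();R=Ro.from_quat(s['eef_rot']);d=R.inv().apply(p-s['ee_pos']);y=R.apply([0,1,0]);a=np.arctan2(y[1],y[0])
    return d.round(4).tolist()+([round(float((a-yang+np.pi)%(2*np.pi)-np.pi),3)] if yang is not None else [])
E
python3 -c "
from h import *
print(tab(0),to(tab(0,.1),np.pi/2+YAW))"
```

Request:
{"api": "jog_arm", "payload": {"ticks": [{"dx": -0.03, "dy": -0.035, "turn": -0.03, "finger_gap": 0.06}, {"dx": -0.06, "dy": -0.07, "turn": -0.06, "finger_gap": 0.06}, {"dx": -0.1, "dy": -0.11, "turn": -0.1, "finger_gap": 0.06}, {"dx": -0.13, "dy": -0.15, "turn": -0.14, "finger_gap": 0.06}, {"dx": -0.16, "dy": -0.19, "turn": -0.18, "finger_gap": 0.06}, {"dx": -0.2, "dy": -0.23, "turn": -0.22, "finger_gap": 0.06}, {"dx": -0.23, "dy": -0.26, "turn": -0.26, "finger_gap": 0.06}, {"dx": -0.26, "dy": -0.3, "turn": -0.3, "finger_gap": 0.06}, {"dx": -0.3, "dy": -0.34, "turn": -0.34, "finger_gap": 0.06}, {"dx": -0.33, "dy": -0.37, "turn": -0.38, "finger_gap": 0.06}, {"dx": -0.36, "dy": -0.41, "turn": -0.411, "finger_gap": 0.06}, {"dx": -0.39, "dy": -0.445, "dz": 0.0055, "turn": -0.411, "finger_gap": 0.06}], "grip_n": 25}}

```text
time: 1.5
ee_pos: [0.4275, 0.043, 0.2398]
eef_rot: [-0.042, 0.999, 0.001, 0.001]
ft_force: [2.1, 1.2, 0.5]
width: 0.06
grip_force: 0.0
```

Request:
{"api": "jog_arm", "payload": {"ticks": [{"finger_gap": 0.06}, {"finger_gap": 0.06}]}}

```text
time: 1.7
ee_pos: [0.427, 0.0444, 0.2391]
eef_rot: [-0.04, 0.999, 0.0, -0.0]
ft_force: [-0.1, 0.5, -0.5]
width: 0.0602
grip_force: 0.0
```

```bash
python3 -c "
from h import *
print(to(tab(0,.1),np.pi/2+YAW),to(tab(0,0)))"
```

```text
[-0.0186, -0.0414, 0.0001, -0.002] [-0.0186, -0.0415, 0.1001]
```

Request:
{"api": "jog_arm", "payload": {"ticks": [{"dx": -0.0186, "dy": -0.0415, "finger_gap": 0.06}, {"dx": -0.0186, "dy": -0.0415, "dz": 0.03, "finger_gap": 0.06}, {"dx": -0.0186, "dy": -0.0415, "dz": 0.06, "finger_gap": 0.06}, {"dx": -0.0186, "dy": -0.0415, "dz": 0.08, "finger_gap": 0.06}, {"dx": -0.0186, "dy": -0.0415, "dz": 0.1, "finger_gap": 0.06}, {"dx": -0.0186, "dy": -0.0415, "dz": 0.1, "finger_gap": 0.06}, {"dx": -0.0186, "dy": -0.0415, "dz": 0.1, "finger_gap": 0.06}]}}

```text
time: 2.4
ee_pos: [0.4489, 0.0062, 0.1395]
eef_rot: [-0.042, 0.999, -0.0, -0.0]
ft_force: [0.7, -0.7, -0.1]
width: 0.0598
grip_force: 0.0
```

```bash
python3 -c "
from h import *
print(to(tab(0),np.pi/2+YAW))
c=r.camera('scene');cv2.imwrite('pics/g.png',cv2.resize(c['img'][100:250,150:350,::-1],(800,600)))"
```

```text
[0.0001, -0.0016, 0.0005, 0.002]
```

View pics/g.png

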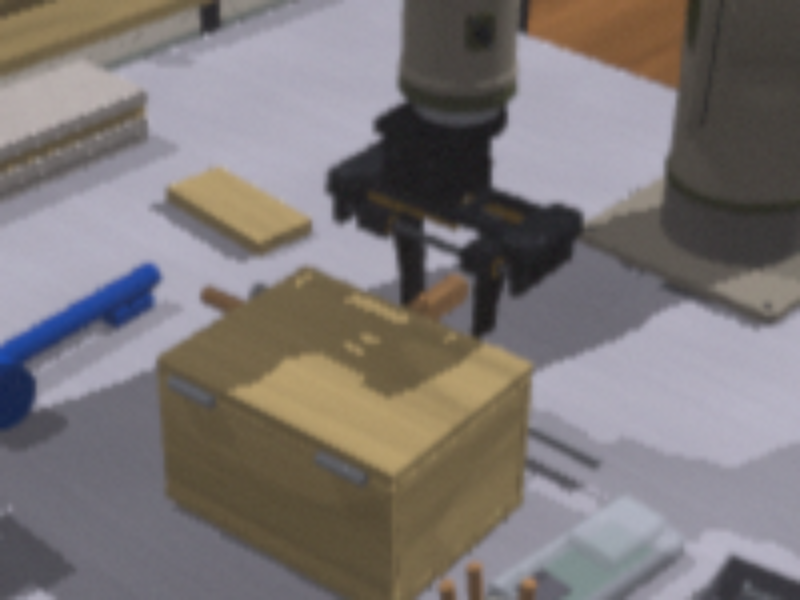

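The fingers straddle the tab (450,297), one each side. Close, and print the arc.

Request:
{"api": "jog_arm", "payload": {"ticks": [{"dy": -0.001, "finger_gap": 0.0}, {"dy": -0.001, "finger_gap": 0.0}, {"dy": -0.001, "finger_gap": 0.0}, {"dy": -0.001, "finger_gap": 0.0}, {"dy": -0.001, "finger_gap": 0.0}, {"dy": -0.001, "finger_gap": 0.0}], "grip_n": 30}}

```text
time: 3.05
ee_pos: [0.449, 0.0043, 0.1391]
eef_rot: [-0.041, 0.999, 0.0, -0.0]
ft_force: [0.6, 1.2, 0.3]
width: 0.0202
grip_force: 0.0
```

```bash
python3 -c "
from h import *
s=r.read_state();print(s['grip_force'],s['width'])
R=Ro.from_quat(s['eef_rot'])
for t in np.arange(0,1.26,.06): print(round(t,2),R.inv().apply(tab(t)-tab(0)).round(4))"
```

```text
0.0 0.02016649597450783
0.0 [0. 0. 0.]
0.06 [-0.0007  0.     -0.0126]
0.12 [-0.0022  0.     -0.0251]
0.18 [-0.0045  0.     -0.0375]
0.24 [-0.0074  0.     -0.0497]
0.3 [-0.0112  0.     -0.0618]
0.36 [-0.0156  0.     -0.0736]
0.42 [-0.0207  0.     -0.0851]
0.48 [-0.0265  0.     -0.0963]
0.54 [-0.033   0.     -0.1071]
0.6 [-0.0401  0.     -0.1175]
0.66 [-0.0478  0.     -0.1275]
0.72 [-0.0561  0.     -0.137 ]
0.78 [-0.0649  0.     -0.146 ]
0.84 [-0.0743 -0.     -0.1544]
0.9 [-0.0842 -0.     -0.1622]
0.96 [-0.0945 -0.     -0.1695]
1.02 [-0.1052 -0.     -0.1761]
1.08 [-0.1163 -0.     -0.1821]
1.14 [-0.1278 -0.     -0.1873]
1.2 [-0.1395 -0.     -0.1919]
```

Request:
{"api": "jog_arm", "payload": {"ticks": [{"finger_gap": 0.0}, {"finger_gap": 0.0}, {"finger_gap": 0.0}], "grip_n": 30}}

```text
time: 3.35
ee_pos: [0.449, 0.004, 0.1391]
eef_rot: [-0.041, 0.999, -0.0, 0.0]
ft_force: [-0.5, -2.4, 1.1]
width: 0.0138
grip_force: 30.0
```

Request:
{"api": "jog_arm", "payload": {"ticks": [{"dz": -0.006, "finger_gap": 0}, {"dx": -0.0007, "dz": -0.0126, "finger_gap": 0}, {"dx": -0.0013, "dz": -0.019, "finger_gap": 0}, {"dx": -0.0022, "dz": -0.025, "finger_gap": 0}, {"dx": -0.0032, "dz": -0.0315, "finger_gap": 0}, {"dx": -0.0045, "dz": -0.0375, "finger_gap": 0}]}}

```text
time: 3.95
ee_pos: [0.453, 0.0044, 0.1769]
eef_rot: [-0.041, 0.999, -0.0, -0.001]
ft_force: [-2.4, -4.0, -3.5]
width: 0.0136
grip_force: 30.0
```

Request:
{"api": "jog_arm", "payload": {"ticks": [{"dx": -0.003, "dz": -0.012, "finger_gap": 0}, {"dx": -0.0067, "dz": -0.0243, "finger_gap": 0}, {"dx": -0.0111, "dz": -0.0361, "finger_gap": 0}, {"dx": -0.0162, "dz": -0.0476, "finger_gap": 0}, {"dx": -0.022, "dz": -0.0588, "finger_gap": 0}, {"dx": -0.0285, "dz": -0.0696, "finger_gap": 0}, {"dx": -0.0356, "dz": -0.08, "finger_gap": 0}, {"dx": -0.0433, "dz": -0.09, "finger_gap": 0}, {"dx": -0.0516, "dz": -0.0995, "finger_gap": 0}, {"dx": -0.0604, "dz": -0.1085, "finger_gap": 0}, {"dx": -0.0698, "dz": -0.1169, "finger_gap": 0}, {"dx": -0.0698, "dz": -0.1169, "finger_gap": 0}]}}

```text
time: 5.15
ee_pos: [0.524, 0.0104, 0.2953]
eef_rot: [-0.041, 0.999, -0.0, 0.001]
ft_force: [-4.2, -3.6, 3.1]
width: 0.0141
grip_force: 30.0
```

```bash
python3 -c "
from h import *
for t in (.84,.9,.96,1.02,1.08,1.14,1.18,1.21,1.22,1.23): print(round(t,2),to(tab(t)))"
```

```text
0.84 [0.0011, 0.0004, 0.0019]
0.9 [-0.0088, 0.0004, -0.0059]
0.96 [-0.0191, 0.0004, -0.0131]
1.02 [-0.0299, 0.0004, -0.0197]
1.08 [-0.041, 0.0004, -0.0257]
1.14 [-0.0525, 0.0003, -0.0309]
1.18 [-0.0603, 0.0003, -0.034]
1.21 [-0.0662, 0.0003, -0.0362]
1.22 [-0.0682, 0.0003, -0.0368]
1.23 [-0.0702, 0.0003, -0.0375]
```

Request:
{"api": "jog_arm", "payload": {"ticks": [{"dx": -0.005, "dz": -0.0035, "finger_gap": 0}, {"dx": -0.0099, "dz": -0.0075, "finger_gap": 0}, {"dx": -0.015, "dz": -0.0115, "finger_gap": 0}, {"dx": -0.0202, "dz": -0.0148, "finger_gap": 0}, {"dx": -0.0255, "dz": -0.018, "finger_gap": 0}, {"dx": -0.031, "dz": -0.0214, "finger_gap": 0}, {"dx": -0.0421, "dz": -0.0274, "finger_gap": 0}, {"dx": -0.0536, "dz": -0.0327, "finger_gap": 0}, {"dx": -0.0614, "dz": -0.0357, "finger_gap": 0}, {"dx": -0.0673, "dz": -0.038, "finger_gap": 0}, {"dx": -0.069, "dz": -0.0387, "finger_gap": 0}, {"dx": -0.069, "dz": -0.0387, "finger_gap": 0}]}}

```text
time: 6.35
ee_pos: [0.5916, 0.0161, 0.3325]
eef_rot: [-0.041, 0.999, 0.0, -0.0]
ft_force: [-5.3, -3.0, 3.4]
width: 0.0141
grip_force: 30.0
```

```bash
python3 -c "
from h import *
print(to(tab(1.22)))
for n in('scene','top'):
  c=r.camera(n);cv2.imwrite('pics/up_%s.png'%n,c['img'][60:260,150:350,::-1])
a=np.hstack([cv2.imread('pics/up_%s.png'%n) for n in('scene','top')]);cv2.imwrite('pics/up.png',cv2.resize(a,(800,400)))"
```

```text
[-0.0003, 0.0002, 0.0002]
```

View pics/up.png

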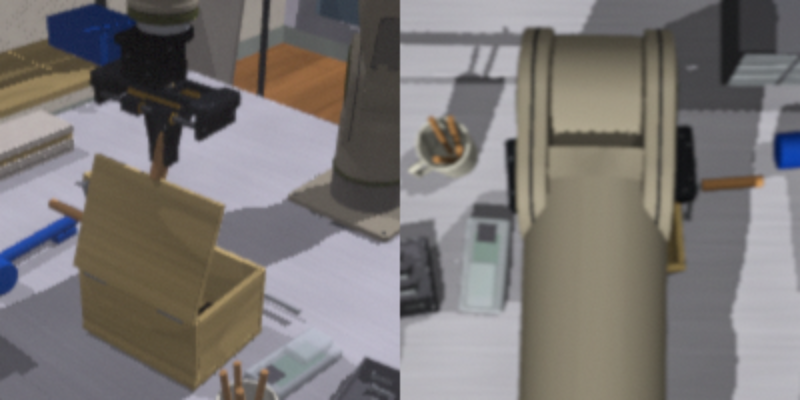

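Lid is up about 70°, held by the gripper at (158,150). The bar shows in the top view at (700–763,183). Check its angle before letting go.

```bash
cat >> h.py <<'E'
def proj(c,p):
    q=np.linalg.inv(c['pose'])@np.r_[p,1];return np.array([c['fx']*q[0]/q[2]+c['cx'],c['fy']*q[1]/q[2]+c['cy']])
def barblob():
    c=r.camera('top')
    for m,s,ce in blobs(c,(5,100,50),(18,255,255)):
        if 285<ce[0]<345 and 130<ce[1]<215 and s[4]>40:
            v,u=np.where(m);k=u>u.max()-8;print('bar',s,'tip end px',u.max(),v[k].mean().round(2),(u[k].mean()).round(2))
            for b in (2.0,1.92,1.8,1.5):print(b,proj(c,ch(-.005-.08*np.cos(b),-.205,.095+.08*np.sin(b))).round(2))
E
python3 -c "
from h import *
barblob()"
```

```text
bar [301 148  30   7 137] tip end px 330 150.29 326.71
2.0 [325.91 150.37]
1.92 [326.28 152.4 ]
1.8 [326.77 155.62]
1.5 [327.65 164.29]
```

Locked (2.0 matches to 0.1 px). Release, rise clear, and wait.

Request:
{"api": "jog_arm", "payload": {"ticks": [{"finger_gap": 0.05}, {"finger_gap": 0.05}, {"finger_gap": 0.05}, {"finger_gap": 0.05}, {"finger_gap": 0.05}, {"finger_gap": 0.05}]}}

```text
time: 7.1
ee_pos: [0.5918, 0.0161, 0.3322]
eef_rot: [-0.041, 0.999, 0.0, 0.0]
ft_force: [0.7, -0.3, -0.7]
width: 0.0483
grip_force: 0.0
```

Request:
{"api": "jog_arm", "payload": {"ticks": [{"dz": -0.02, "finger_gap": 0.05}, {"dz": -0.05, "finger_gap": 0.05}, {"dz": -0.09, "finger_gap": 0.05}, {"dz": -0.09, "finger_gap": 0.05}]}}

```text
time: 7.5
ee_pos: [0.5929, 0.0156, 0.4273]
eef_rot: [-0.041, 0.999, 0.0, 0.004]
ft_force: [-0.3, -1.1, 0.9]
width: 0.0497
grip_force: 0.0
```

```bash
python3 -c "
from h import *
barblob();print(to(bar(2.0,.12),YAW),to(bar(2.0,.25),YAW))"
```

```text
bar [302 148  29   7 129] tip end px 330 150.29 326.63
2.0 [325.91 150.37]
1.92 [326.28 152.4 ]
1.8 [326.77 155.62]
1.5 [327.65 164.29]
[-0.0087, -0.1793, 0.134, 1.571] [-0.0092, -0.1793, 0.004, 1.571]
```

Request:
{"api": "jog_arm", "payload": {"ticks": [{"dx": -0.001, "dy": -0.02, "turn": 0.14, "finger_gap": 0.06}, {"dx": -0.002, "dy": -0.04, "turn": 0.28, "finger_gap": 0.06}, {"dx": -0.003, "dy": -0.06, "turn": 0.42, "finger_gap": 0.06}, {"dx": -0.004, "dy": -0.08, "turn": 0.56, "finger_gap": 0.06}, {"dx": -0.005, "dy": -0.1, "turn": 0.7, "finger_gap": 0.06}, {"dx": -0.006, "dy": -0.12, "turn": 0.84, "finger_gap": 0.06}, {"dx": -0.007, "dy": -0.14, "turn": 0.98, "finger_gap": 0.06}, {"dx": -0.008, "dy": -0.16, "turn": 1.12, "finger_gap": 0.06}, {"dx": -0.009, "dy": -0.179, "turn": 1.26, "finger_gap": 0.06}, {"dx": -0.009, "dy": -0.179, "turn": 1.4, "finger_gap": 0.06}, {"dx": -0.009, "dy": -0.179, "turn": 1.54, "finger_gap": 0.06}, {"dx": -0.009, "dy": -0.179, "turn": 1.571, "finger_gap": 0.06}]}}

```text
time: 8.75
ee_pos: [0.6154, -0.1616, 0.4212]
eef_rot: [0.679, 0.734, -0.0, -0.001]
ft_force: [0.1, 0.2, 0.0]
width: 0.0596
grip_force: 0.0
```

Request:
{"api": "jog_arm", "payload": {"ticks": [{"finger_gap": 0.06}, {"finger_gap": 0.06}, {"finger_gap": 0.06}, {"finger_gap": 0.06}, {"finger_gap": 0.06}, {"finger_gap": 0.06}, {"finger_gap": 0.06}, {"finger_gap": 0.06}, {"finger_gap": 0.06}, {"finger_gap": 0.06}]}}

```text
time: 9.75
ee_pos: [0.6155, -0.1616, 0.4222]
eef_rot: [0.678, 0.736, -0.0, -0.0]
ft_force: [-0.4, -0.7, 0.3]
width: 0.0598
grip_force: 0.0
```

```bash
python3 -c "
from h import *
print(to(bar(2.0,.05),YAW),to(bar(2.0),YAW))"
```

```text
[-0.0007, 0.0009, 0.2014, 0.0] [-0.0007, 0.0009, 0.2514, 0.0]
```

Request:
{"api": "jog_arm", "payload": {"ticks": [{"dx": -0.0007, "dy": 0.0009, "dz": 0.04, "finger_gap": 0.06}, {"dx": -0.0007, "dy": 0.0009, "dz": 0.08, "finger_gap": 0.06}, {"dx": -0.0007, "dy": 0.0009, "dz": 0.12, "finger_gap": 0.06}, {"dx": -0.0007, "dy": 0.0009, "dz": 0.16, "finger_gap": 0.06}, {"dx": -0.0007, "dy": 0.0009, "dz": 0.19, "finger_gap": 0.06}, {"dx": -0.0007, "dy": 0.0009, "dz": 0.21, "finger_gap": 0.06}, {"dx": -0.0007, "dy": 0.0009, "dz": 0.23, "finger_gap": 0.06}, {"dx": -0.0007, "dy": 0.0009, "dz": 0.2514, "finger_gap": 0.06}, {"dx": -0.0007, "dy": 0.0009, "dz": 0.2514, "finger_gap": 0.06}, {"dx": -0.0007, "dy": 0.0009, "dz": 0.2514, "finger_gap": 0.06}], "grip_n": 30}}

```text
time: 10.75
ee_pos: [0.6165, -0.1623, 0.1713]
eef_rot: [0.678, 0.735, -0.0, -0.0]
ft_force: [-0.1, -0.2, 0.4]
width: 0.0598
grip_force: 0.0
```

```bash
python3 -c "
from h import *
print(to(bar(2.0),YAW))
c=r.camera('scene');cv2.imwrite('pics/b.png',cv2.resize(c['img'][80:230,130:330,::-1],(800,600)))"
```

```text
[0.0, -0.0, 0.0006, -0.0]
```

View pics/b.png

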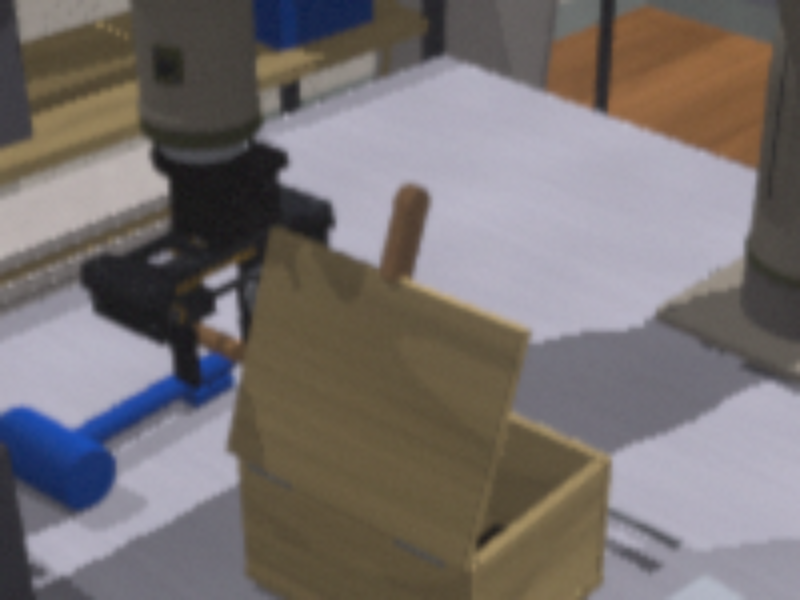

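The lid stands by itself and the bar (215,340) is between the fingers. Grip it.

Request:
{"api": "jog_arm", "payload": {"ticks": [{"finger_gap": 0}, {"finger_gap": 0}, {"finger_gap": 0}, {"finger_gap": 0}, {"finger_gap": 0}, {"finger_gap": 0}, {"finger_gap": 0}, {"finger_gap": 0}, {"finger_gap": 0}], "grip_n": 25}}

```text
time: 11.7
ee_pos: [0.6165, -0.1622, 0.1708]
eef_rot: [0.677, 0.736, 0.0, 0.0]
ft_force: [0.7, -0.5, 0.0]
width: 0.0161
grip_force: 25.0
```

```bash
python3 -c "
from h import *
R=Ro.from_quat(r.read_state()['eef_rot'])
print(to(bar(2.0),YAW))
for b in np.r_[np.arange(2.0,-.3,-.1),-.31,-.33]: print(round(b,2),R.inv().apply(bar(b)-bar(2.)).round(4))"
```

```text
[-0.0001, -0.0001, 0.0001, 0.0]
2.0 [0. 0. 0.]
1.9 [ 0.     -0.0074 -0.003 ]
1.8 [ 0.     -0.0151 -0.0052]
1.7 [ 0.     -0.023  -0.0066]
1.6 [ 0.     -0.031  -0.0072]
1.5 [ 0.     -0.0389 -0.0071]
1.4 [ 0.     -0.0469 -0.0061]
1.3 [ 0.     -0.0547 -0.0044]
1.2 [ 0.     -0.0623 -0.0018]
1.1 [ 0.     -0.0696  0.0014]
1.0 [ 0.     -0.0765  0.0054]
0.9 [ 0.     -0.083   0.0101]
0.8 [ 0.     -0.089   0.0153]
0.7 [ 0.     -0.0945  0.0212]
0.6 [ 0.     -0.0993  0.0276]
0.5 [ 0.     -0.1035  0.0344]
0.4 [ 0.     -0.107   0.0416]
0.3 [ 0.     -0.1097  0.0491]
0.2 [ 0.     -0.1117  0.0568]
0.1 [ 0.     -0.1129  0.0647]
-0.0 [ 0.     -0.1133  0.0727]
-0.1 [ 0.     -0.1129  0.0807]
-0.2 [ 0.     -0.1117  0.0886]
-0.31 [ 0.     -0.1095  0.0971]
-0.33 [ 0.     -0.109   0.0986]
```

Request:
{"api": "jog_arm", "payload": {"ticks": [{"dy": -0.0037, "dz": -0.0016, "finger_gap": 0}, {"dy": -0.0074, "dz": -0.003, "finger_gap": 0}, {"dy": -0.0112, "dz": -0.0042, "finger_gap": 0}, {"dy": -0.0151, "dz": -0.0052, "finger_gap": 0}, {"dy": -0.019, "dz": -0.006, "finger_gap": 0}, {"dy": -0.023, "dz": -0.0066, "finger_gap": 0}, {"dy": -0.027, "dz": -0.007, "finger_gap": 0}, {"dy": -0.031, "dz": -0.0072, "finger_gap": 0}, {"dy": -0.035, "dz": -0.0072, "finger_gap": 0}, {"dy": -0.0389, "dz": -0.0071, "finger_gap": 0}]}}

```text
time: 12.7
ee_pos: [0.5772, -0.1655, 0.1778]
eef_rot: [0.678, 0.735, -0.0, -0.0]
ft_force: [0.1, -0.3, -2.7]
width: 0.0162
grip_force: 25.0
```

```bash
python3 -c "
from h import *
print(to(bar(1.5),YAW));barblob()
R=Ro.from_quat(r.read_state()['eef_rot'])
for b in np.arange(1.5,.79,-.1): print(round(b,2),R.inv().apply(bar(b)-bar(1.5)).round(4)[1:])"
```

```text
[0.0, 0.0004, -0.0, -0.0]
1.5 [0. 0.]
1.4 [-0.0079  0.001 ]
1.3 [-0.0157  0.0027]
1.2 [-0.0233  0.0053]
1.1 [-0.0306  0.0085]
1.0 [-0.0376  0.0125]
0.9 [-0.0441  0.0172]
0.8 [-0.0501  0.0225]
```

Tracking well, with low force. Carry on down.

Request:
{"api": "jog_arm", "payload": {"ticks": [{"dy": -0.004, "dz": 0.0004, "finger_gap": 0}, {"dy": -0.0079, "dz": 0.001, "finger_gap": 0}, {"dy": -0.0118, "dz": 0.0018, "finger_gap": 0}, {"dy": -0.0157, "dz": 0.0027, "finger_gap": 0}, {"dy": -0.0195, "dz": 0.0039, "finger_gap": 0}, {"dy": -0.0233, "dz": 0.0053, "finger_gap": 0}, {"dy": -0.027, "dz": 0.0068, "finger_gap": 0}, {"dy": -0.0306, "dz": 0.0085, "finger_gap": 0}, {"dy": -0.0341, "dz": 0.0104, "finger_gap": 0}, {"dy": -0.0376, "dz": 0.0125, "finger_gap": 0}, {"dy": -0.0441, "dz": 0.0172, "finger_gap": 0}, {"dy": -0.0501, "dz": 0.0225, "finger_gap": 0}]}}

```text
time: 13.95
ee_pos: [0.5275, -0.1697, 0.1551]
eef_rot: [0.678, 0.736, 0.0, 0.0]
ft_force: [4.5, -2.1, -7.9]
width: 0.016
grip_force: 25.0
```

```bash
python3 -c "
from h import *
print(to(bar(.8),YAW))
R=Ro.from_quat(r.read_state()['eef_rot'])
for b in np.arange(.8,.09,-.1): print(round(b,2),to(bar(b))[1:])"
```

```text
[0.0001, 0.0002, -0.0003, 0.0]
0.8 [0.0002, -0.0003]
0.7 [-0.0053, 0.0056]
0.6 [-0.0101, 0.0119]
0.5 [-0.0143, 0.0188]
0.4 [-0.0178, 0.026]
0.3 [-0.0205, 0.0335]
0.2 [-0.0225, 0.0412]
0.1 [-0.0237, 0.0491]
```

Request:
{"api": "jog_arm", "payload": {"ticks": [{"dy": -0.0027, "dz": 0.0027, "finger_gap": 0}, {"dy": -0.0054, "dz": 0.0057, "finger_gap": 0}, {"dy": -0.0078, "dz": 0.0088, "finger_gap": 0}, {"dy": -0.0102, "dz": 0.0121, "finger_gap": 0}, {"dy": -0.0124, "dz": 0.0155, "finger_gap": 0}, {"dy": -0.0145, "dz": 0.019, "finger_gap": 0}, {"dy": -0.0163, "dz": 0.0225, "finger_gap": 0}, {"dy": -0.018, "dz": 0.0262, "finger_gap": 0}, {"dy": -0.0207, "dz": 0.0337, "finger_gap": 0}, {"dy": -0.0218, "dz": 0.0375, "finger_gap": 0}, {"dy": -0.0226, "dz": 0.0413, "finger_gap": 0}, {"dy": -0.0238, "dz": 0.0492, "finger_gap": 0}]}}

```text
time: 15.15
ee_pos: [0.5044, -0.1716, 0.1063]
eef_rot: [0.677, 0.736, 0.0, 0.001]
ft_force: [5.7, -2.0, -3.3]
width: 0.0159
grip_force: 25.0
```

```bash
python3 -c "
from h import *
print(to(bar(.1),YAW))
for b in (.1,.05,0,-.05,-.1,-.15,-.2,-.25,-.31,-.34): print(round(b,2),to(bar(b))[1:])"
```

```text
[0.0001, -0.0005, 0.0003, 0.0]
0.1 [-0.0005, 0.0003]
0.05 [-0.0008, 0.0043]
0 [-0.0009, 0.0083]
-0.05 [-0.0008, 0.0123]
-0.1 [-0.0005, 0.0163]
-0.15 [0.0, 0.0202]
-0.2 [0.0007, 0.0242]
-0.25 [0.0016, 0.0281]
-0.31 [0.0029, 0.0327]
-0.34 [0.0037, 0.035]
```

Request:
{"api": "jog_arm", "payload": {"ticks": [{"dy": -0.0006, "dz": 0.004, "finger_gap": 0}, {"dy": -0.0007, "dz": 0.008, "finger_gap": 0}, {"dy": -0.0006, "dz": 0.012, "finger_gap": 0}, {"dy": -0.0004, "dz": 0.016, "finger_gap": 0}, {"dz": 0.019, "finger_gap": 0}, {"dy": 0.0004, "dz": 0.0218, "finger_gap": 0}, {"dy": 0.0008, "dz": 0.024, "finger_gap": 0}, {"dy": 0.0013, "dz": 0.0262, "finger_gap": 0}, {"dy": 0.0018, "dz": 0.0283, "finger_gap": 0}, {"dy": 0.0024, "dz": 0.0305, "finger_gap": 0}, {"dy": 0.003, "dz": 0.0326, "finger_gap": 0}, {"dy": 0.0032, "dz": 0.0335, "finger_gap": 0}]}}

```text
time: 16.35
ee_pos: [0.5082, -0.1714, 0.0732]
eef_rot: [0.677, 0.736, 0.001, 0.001]
ft_force: [2.3, -1.2, 8.7]
width: 0.0162
grip_force: 25.0
```

Request:
{"api": "jog_arm", "payload": {"ticks": [{"dz": 0.001, "finger_gap": 0}, {"dy": 0.0005, "dz": 0.002, "finger_gap": 0}, {"dy": 0.0005, "dz": 0.002, "finger_gap": 0}]}}

```text
time: 16.65
ee_pos: [0.5089, -0.1715, 0.0722]
eef_rot: [0.678, 0.735, 0.001, 0.001]
ft_force: [-2.0, -0.8, 18.7]
width: 0.016
grip_force: 25.0
```

```bash
python3 -c "
from h import *
print(to(bar(-.31),YAW))"
```

```text
[0.0004, -0.0015, -0.0014, -0.0]
```

Firm contact (19 N upward): shut. Ease off, release, rise.

Request:
{"api": "jog_arm", "payload": {"ticks": [{"dy": -0.0005, "dz": -0.001, "finger_gap": 0}, {"dy": -0.0005, "dz": -0.0015, "finger_gap": 0}, {"dy": -0.0005, "dz": -0.0015, "finger_gap": 0.05}, {"dy": -0.0005, "dz": -0.0015, "finger_gap": 0.05}, {"dy": -0.0005, "dz": -0.0015, "finger_gap": 0.05}, {"dy": -0.0005, "dz": -0.0015, "finger_gap": 0.05}, {"dy": -0.0005, "dz": -0.0015, "finger_gap": 0.05}, {"dy": -0.0005, "dz": -0.0015, "finger_gap": 0.05}]}}

```text
time: 17.45
ee_pos: [0.5071, -0.1711, 0.0721]
eef_rot: [0.678, 0.736, -0.0, -0.0]
ft_force: [-0.7, 0.2, -0.2]
width: 0.0484
grip_force: 0.0
```

Request:
{"api": "jog_arm", "payload": {"ticks": [{"dz": -0.02, "finger_gap": 0.05}, {"dz": -0.05, "finger_gap": 0.05}, {"dz": -0.09, "finger_gap": 0.05}, {"dz": -0.14, "finger_gap": 0.05}, {"dz": -0.19, "finger_gap": 0.05}, {"dz": -0.22, "finger_gap": 0.05}, {"dz": -0.22, "finger_gap": 0.05}, {"dz": -0.22, "finger_gap": 0.05}]}}

```text
time: 18.25
ee_pos: [0.5073, -0.1711, 0.2922]
eef_rot: [0.677, 0.736, 0.001, 0.0]
ft_force: [-0.4, 0.3, -0.1]
width: 0.05
grip_force: 0.0
```

```bash
python3 -c "
from h import *
C=[r.camera(n) for n in('scene','top')]
cv2.imwrite('pics/end.png',cv2.resize(np.hstack([c['img'][60:300,130:370,::-1] for c in C]),(800,400)))
for i,n in enumerate(('scene','top')):
  a=cv2.imread('pics/%s0.png'%n)[:,:,::-1].astype(int);d=np.abs(a-C[i]['img']).max(2)[150:250,190:310];print(n,(d>40).sum())"
```

```text
scene 855
top 1682
```

View pics/end.png

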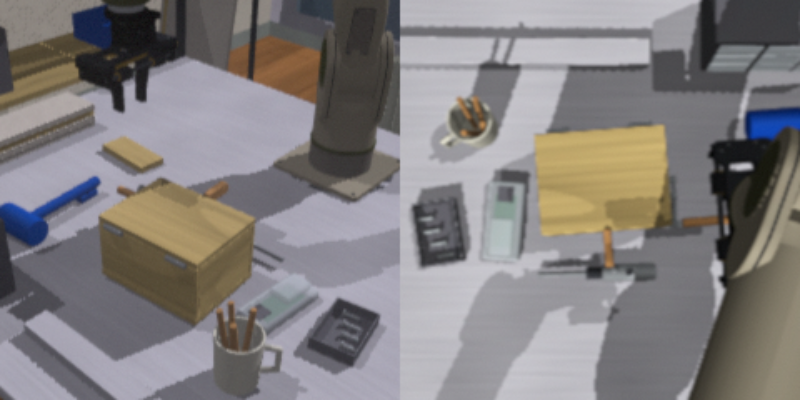

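The lid is shut flat, the bar is back at its starting place (125,190 in the left half), and the other objects are where they were. I'm handing in.

```bash
python3 -c "
from bench import r
print(r.close_job())"
```

```text
the job is handed in; nothing more can be done
None
```

The lid was raised until the stay locked, stood on the stay alone for over two seconds, then was lowered gently by the bar until fully shut; the other things look unmoved in the last pictures, and the job was handed in at about 18 s.

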